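# Set out the sweet-shop display from a delivery stack

### The arm

A 7-joint arm with a two-finger parallel gripper is mounted at the origin on the work surface. World frame = base frame: x ahead of the robot, y to its left, z up, the work surface at z = 0. Lengths are in m, angles in degrees, forces in N, time in s.
With the tool pointing down it reaches from about 0.4 to 0.925 m from the base axis. Payload 4.1 kg.
Tool frame: the origin (TCP) lies midway between the tips of the shut fingers; the grasp point (between the pads) lies 19 mm behind it (env.grip_point_offset is the z of the grasp point in the tool frame, in m); z points along the fingers, y is the direction in which the jaws open and shut (so a half turn about z gives the same grasp; the last joint's range is limited). The gripper opens to 85 mm and grips with 20 to 120 N. Pads are 22 mm wide; open, the fingers measure 114 mm over their backs; the gripper's body (76 mm by 85 mm) begins 54 mm behind the grasp point. The pads swing forward as they close: fully open they stand 13 mm farther back than shut.
Start: joints at [-77.063, 22.827, 2.584, 88.041, -1.071, 69.15, -2.905], TCP at [0.207, 0.616, 0.231] pointing down, gripper open.
Joint ranges: [-161.44, 161.44], [-28.35, 127.94], [-78.24, 83.42], [0, 140.83], [-78.03, 258.03], [13.02, 114.36], [-168.23, 168.23]. Speed limits (degrees/s): [147.25, 147.25, 180, 180, 180, 180, 180].

### API

Orientations are given as [roll, pitch, yaw] about the fixed x, y, z axes, in that order (R = Rz(yaw) Ry(pitch) Rx(roll)).
In Python, from workcell import env gives the robot as it stands.
- The arm moves only by the tool send_rows, never from a script. Its argument "motion" is a list of rows, each a list of 5 numbers: the opening, from 0 (shut) to 1 (fully open), then the shift along the tool's x, y, z in m, then the turn about the tool's z in rad. A call has exactly 10 rows; each row is the pose to reach, as a shift and turn from the pose commanded when the call began, along the tool's axes at that moment; what a row does not reach only later rows make up. A row lasts 1/8 s, in which the tool goes at most 62.5 mm and 10.7 degrees, less where a joint would pass 70% of its speed; a pose out of reach is approached as far as the arm can. A call with a gripper value outside its range is refused whole. The fingers move at their own pace and stop on an object; "newtons" is the grip in N (left out, the last holds). Time passes only in rows, so rows that repeat a pose let the fingers close, or fill a call up. It gives the time, the measured TCP pose, the force and the opening at its end, in the units of the state.
- env.sense(): the state, without advancing time (a new reading comes with each control period).
- env.get_image(name): name is "side" or "top"; returns (picture, depth): 420x560x3 uint8, red, green, blue; 420x560 float32, m along the optical axis (not along the pixel's ray), 0 where there is no reading.
- env.get_calibration(name): a dict with "fx", "fy", "cx", "cy" (pixels), "R" (3x3) and "t" (3): a world point X has camera coordinates R X + t. Camera axes: x right, y down, z forward; pixel columns grow to the right and rows downward; lengths in m; the calibration is good to about 2 mm. A picture is of the moment at which its call begins. get_calibration takes no time and is no camera call.
- env.sign_off(): hands the job in, once; it reports no verdict.
The state is a dict: "t": time; "joint_pos": joint angles; "joint_velocities": joint speeds; "joint_torque": joint torques, N m; "ee_pos": TCP position; "ee_rot": TCP orientation; "ft_force": force on the tool from outside, world axes, zero at the start; "moment": the same for the moment, N m; "gripper_width": finger opening in m.
Only numpy, scipy, OpenCV 4.12 (cv2) and the standard library are available. Lean on these libraries where they do the work, as an engineer would, in place of code of your own. Each camera call takes 0.05 s, during which the arm holds its last target. There are 200 camera calls.

### The job

Take the delivery stack of sweets apart from the top down, one piece at a time, and set each piece upright in the middle of the display riser of its own colour: the three round tins on the red, yellow and green round risers, and the long purple chocolate box lengthwise along the long purple riser. Set things down gently without dropping or tipping any, leave them all released and at rest, and leave the white-capped amber jar and the lollipop pot standing where they are.

Things in the scene. Friction and masses are not known exactly. Their poses are not given: they have to be found in the camera images.
- chocolate_box: long purple carton of chocolates with gold ribbon stripes printed lengthwise and across its middle, 170 x 58 x 36 mm (x, y, z), 0.2 to 0.4 kg, rigid; origin at the centre of its underside, x along its length. At the start it is the bottom of the stack, flat on the counter, at any yaw, and carries the red and the yellow tin
- red_tin: red round closed sweet tin with a cream band and a cream ring on its lid, 56 mm in diameter, 38 mm high, 0.1 to 0.2 kg; origin at the centre of its underside, z up. At the start it stands on one half of the chocolate box, about 45 mm from the box's centre along its length; the yellow tin stands on the other half
- yellow_tin: yellow round closed sweet tin with a cream band and a cream ring on its lid, 56 mm in diameter, 38 mm high, 0.1 to 0.2 kg; origin at the centre of its underside, z up. At the start it stands on the other half of the chocolate box from the red tin
- green_tin: small green round closed sweet tin with a cream band and a cream ring on its lid, 42 mm in diameter, 45 mm high, 0.06 to 0.13 kg; origin at the centre of its underside, z up. At the start it is the top of the stack, standing on the lid of either the red or the yellow tin
- red_riser: fixed round red display riser, a solid disc 80 mm in diameter and 15 mm high with a cream disc 62 mm wide painted in the middle of its flat top, leaving a coloured rim; origin at the centre of its underside on the counter, z up, so its top is 15 mm above the origin
- yellow_riser: fixed round yellow display riser, a solid disc 80 mm in diameter and 30 mm high with a cream disc 62 mm wide painted in the middle of its flat top, leaving a coloured rim; origin at the centre of its underside on the counter, z up, so its top is 30 mm above the origin
- green_riser: fixed round green display riser, a solid disc 80 mm in diameter and 45 mm high with a cream disc 62 mm wide painted in the middle of its flat top, leaving a coloured rim; origin at the centre of its underside on the counter, z up, so its top is 45 mm above the origin
- purple_riser: fixed long low purple display riser with a lighter purple field on its flat top, 190 x 70 x 12 mm (x, y, z), at any yaw; origin at the centre of its underside on the counter, x along its length, so its top is 12 mm above the origin
- honey_jar: bystander: loose amber glass jar with a white cap and a paper label, 48 mm in diameter, 75 mm high, standing among the risers; origin at the centre of its underside
- lolly_pot: bystander: loose white pot with a blue band, 64 mm in diameter, 70 mm high, lollipops rising to 125 mm; origin at the centre of its underside
Things that resemble listed ones, but are neither listed nor needed, are in the scene too. What is shaped like the red_tin but black or blue is not meant.

How it is judged (in metres and radians):
At the end, for the whole second after the job is handed in: Each of the three tins and the chocolate box stands upright (within 0.1 rad) on the riser of its own colour, centre within 12 mm of the riser's centre, resting on its top, the chocolate box's length within 0.15 rad of the riser's length (either way round), all released and at rest (horizontal distance between red_tin and red_riser below 0.012 m and z of red_tin in the frame of red_riser between 0.011 and 0.02 m and angle between each of red_tin, yellow_tin, green_tin, chocolate_box's own z axis and vertical below 0.1 rad and linear speed of each of red_tin, yellow_tin, green_tin, chocolate_box below 0.02 m/s and angular speed of each of red_tin, yellow_tin, green_tin, chocolate_box below 0.2 rad/s and contact force between each of red_tin, yellow_tin, green_tin, chocolate_box and the fingers below 0.2 N and horizontal distance between yellow_tin and yellow_riser below 0.012 m and z of yellow_tin in the frame of yellow_riser between 0.026 and 0.035 m and horizontal distance between green_tin and green_riser below 0.012 m and z of green_tin in the frame of green_riser between 0.041 and 0.05 m and horizontal distance between chocolate_box and purple_riser below 0.012 m and z of chocolate_box in the frame of purple_riser between 0.008 and 0.017 m and angle between the x axis of chocolate_box and the x axis of purple_riser, either way round below 0.15 rad); the robot touches nothing.
It fails at once if a tin or the chocolate box is tipped by more than 40 degrees (angle between any of red_tin, yellow_tin, green_tin, chocolate_box's own z axis and vertical above 0.7 rad).
It fails at once if a tin or the chocolate box is dropped or thrown (in free flight, touching nothing, at more than 0.6 m/s: a fall of about 18 mm) ((contact force between red_tin and anything else below 0.02 N and linear speed of red_tin above 0.6 m/s) or (contact force between yellow_tin and anything else below 0.02 N and linear speed of yellow_tin above 0.6 m/s) or (contact force between green_tin and anything else below 0.02 N and linear speed of green_tin above 0.6 m/s) or (contact force between chocolate_box and anything else below 0.02 N and linear speed of chocolate_box above 0.6 m/s)).
It fails at once if the amber jar or the lollipop pot is pushed more than 30 mm from its place or tipped by more than 25 degrees (distance of any of honey_jar, lolly_pot from where it was at the start of the episode above 0.03 m or angle between any of honey_jar, lolly_pot's own z axis and vertical above 0.45 rad).
It fails at once if a piece is lifted while another still stands on it (pieces must be taken one at a time, top first) ((height (world z) of red_tin above 0.055 m and horizontal distance between green_tin and red_tin below 0.03 m and z of green_tin in the frame of red_tin between 0.03 and 0.045 m and contact force between green_tin and red_tin above 0.1 N) or (height (world z) of yellow_tin above 0.055 m and horizontal distance between green_tin and yellow_tin below 0.03 m and z of green_tin in the frame of yellow_tin between 0.03 and 0.045 m and contact force between green_tin and yellow_tin above 0.1 N) or (height (world z) of chocolate_box above 0.02 m and horizontal distance between red_tin and chocolate_box below 0.09 m and z of red_tin in the frame of chocolate_box between 0.03 and 0.045 m and contact force between red_tin and chocolate_box above 0.1 N) or (height (world z) of chocolate_box above 0.02 m and horizontal distance between yellow_tin and chocolate_box below 0.09 m and z of yellow_tin in the frame of chocolate_box between 0.03 and 0.045 m and contact force between yellow_tin and chocolate_box above 0.1 N)).
It also fails if it takes over 120 s, if anything falls off the work surface, if the arm or the gripper's body presses on something with over 40 N, if the wrist force passes 120 N, or if a joint passes its speed limit or range.

## Working session

There is one attempt and no reset: what is moved stays moved. The work goes in short steps, Python scripts to look and compute and a tool call to move; the robot and the scene stay as the last step left them, time stands still between calls to the robot, and variables do not carry over. Pictures are saved under pics/ and viewed, on a budget of 14 in all, crops included, one or two more only if the job needs it, and the job is handed in when it is done.

Besides the shell and the picture viewer there is one more tool, called after ">>>" by a JSON object that holds its "method" and its "body". send_rows: Moves the arm, as the interface text tells. Its arguments: {"type":"object","properties":{"motion":{"type":"array","items":{"type":"array","items":{"type":"number"}}},"newtons":{"type":"number"}},"required":["motion"]}

```bash
mkdir -p pics; cat > h.py <<'E'
import numpy as np, cv2
from workcell import env
def grab(n):
    im,d=env.get_image(n); np.savez(f'/tmp/{n}.npz',im=im,d=d); return im,d
def world(n,d):
    c=env.get_calibration(n); v,u=np.mgrid[:d.shape[0],:d.shape[1]]
    P=np.stack([(u-c['cx'])/c['fx']*d,(v-c['cy'])/c['fy']*d,d],-1)
    return (P-np.array(c['t']))@np.array(c['R'])
E
python3 - <<'E'
from h import *
for n in('top','side'):
    im,d=grab(n); cv2.imwrite(f'pics/{n}0.png',im[...,::-1])
print(env.sense(), env.grip_point_offset); print(env.get_calibration('top'))
E
```

```text
{'t': 0.1, 'joint_pos': array([-77.06338735,  22.86871362,   2.57762904,  88.10695152,
        -1.07223226,  69.15066772,  -2.90564657]), 'joint_velocities': array([-0.01952618, -0.09110847,  0.03163969, -0.13559013, -0.0296184 ,
        0.01923973,  0.03977894]), 'joint_torque': array([ 4.00063393e-03, -4.76263547e+01,  1.37045480e+00, -2.54949725e+01,
        1.19688583e-02,  4.97144123e-03,  1.04997491e-05]), 'ee_pos': array([0.20718077, 0.61549176, 0.23035476]), 'ee_rot': array([-1.79897916e+02,  5.28299459e-03,  1.61399036e+02]), 'ft_force': array([ 0.26047499, -0.16490278,  0.12914296]), 'moment': array([-0.01422701, -0.00469828,  0.02952593]), 'gripper_width': 0.08510340661313487} -0.0187
{'fx': 484.1461340642578, 'fy': 484.1461340642578, 'cx': 281.57986531919613, 'cy': 208.1044051717253, 'R': array([[ 0.0105022 , -0.99955627,  0.0278742 ],
       [-0.98732637, -0.01478015, -0.15801325],
       [ 0.15835511, -0.02586144, -0.98704349]]), 't': array([0.00729411, 0.54361546, 0.90879625])}
```

View pics/top0.png

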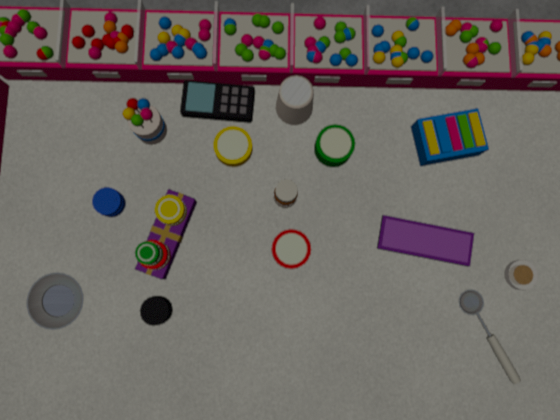

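View pics/side0.png

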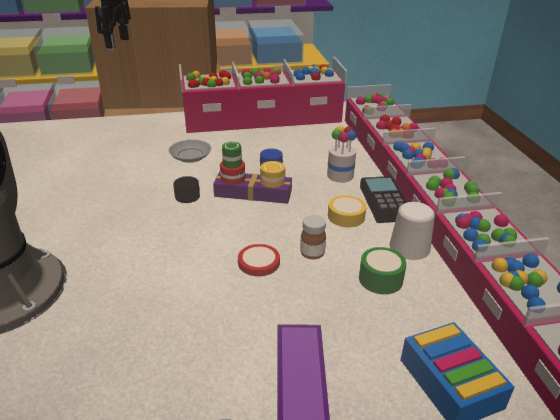

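Top view: candidates for the tins are green on red at (149,253), yellow at (170,208), blue decoy (108,202) and black decoy (156,310). The round risers are yellow (233,146), green (335,145) and red (291,249). The purple riser is at (426,240), the jar at (286,193) and the pot at (147,125). By the description I choose the stack on the purple box with its ribbon stripes.

```bash
cat >> h.py <<'E'
def top_pts(n,im,d,uv,r,zr):
    W=world(n,d); v,u=np.mgrid[:d.shape[0],:d.shape[1]]
    m=(abs(u-uv[0])<r)&(abs(v-uv[1])<r)&(d>0)&(W[...,2]>zr[0])&(W[...,2]<zr[1])
    k,l,s,_=cv2.connectedComponentsWithStats(m.astype(np.uint8),connectivity=4)
    if k<2: return np.zeros((0,3))
    j=1+np.argmax(s[1:,4]); return W[l==j]
def report(n,im,d,items):
    for name,uv,r,zr in items:
        p=top_pts(n,im,d,uv,r,zr)
        if len(p)<10: print(name,'none');continue
        xy=(p[:,:2]*1000).astype(np.float32)
        c,R=cv2.minEnclosingCircle(xy); b=cv2.minAreaRect(xy)
        print(name,len(p),'z %.4f'%np.median(p[:,2]),'circ',np.round(c,1),round(R,1),'mean',np.round(xy.mean(0),1),'rect',np.round(b[0],1),np.round(b[1],1),round(b[2],1))
E
python3 - <<'E'
from h import *
a=np.load('/tmp/top.npz'); im,d=a['im'],a['d']
report('top',im,d,[('green',(149,253),22,(.108,.13)),('red',(155,258),25,(.065,.08)),('yellow',(170,208),25,(.066,.085)),
('box',(166,234),55,(.026,.042)),('redR',(291,249),30,(.009,.03)),('yelR',(233,146),30,(.022,.04)),('grnR',(335,145),30,(.037,.055)),
('purR',(426,240),60,(.007,.025)),('jar',(286,193),25,(.06,.09)),('pot',(147,125),30,(.055,.14)),('cup',(295,95),40,(.06,.2)),('blue',(108,202),25,(.02,.2)),('calc',(217,100),45,(.01,.1)),('black',(156,310),25,(.02,.1))])
c=cv2.resize(im[180:330,80:230],None,fx=4,fy=4,interpolation=cv2.INTER_CUBIC); cv2.imwrite('pics/c1.png',c[...,::-1])
E
```

```text
green 461 z 0.1184 circ [447.9 254.8] 20.9 mean [447.6 254. ] rect [448.1 254.9] [40.4 40.8] 46.9
red 226 z 0.0732 circ [447.9 255.8] 27.9 mean [444.7 244.2] rect [446.3 250.1] [42.5 55.1] 73.6
yellow 682 z 0.0735 circ [533.7 228.5] 28.3 mean [533.4 227.9] rect [533.5 228.3] [55.3 54.2] 47.0
box 1237 z 0.0353 circ [491.7 242.4] 88.7 mean [488.9 236.3] rect [491.3 241.9] [ 60.5 170.2] 70.4
redR 1237 z 0.0147 circ [466.1  -6.1] 39.9 mean [465.7  -5.9] rect [466.8  -5.4] [78.4 78.3] 89.7
yelR 1193 z 0.0297 circ [674.4 115.5] 40.2 mean [673.6 115.3] rect [674.1 115.4] [79.1 78.4] 17.5
grnR 1207 z 0.0447 circ [677.8 -92.3] 40.5 mean [676.5 -91.7] rect [677.6 -92.1] [77.6 80. ] 90.0
purR 3202 z 0.0119 circ [ 486.5 -279.5] 100.0 mean [ 486.2 -279.3] rect [ 486.7 -279.8] [190.7  70.9] 79.4
jar 406 z 0.0743 circ [573.4   6.9] 21.5 mean [572.5   7.1] rect [572.8   6.8] [41.3 42.4] 1.2
pot 1107 z 0.1136 circ [709.9 286.2] 31.6 mean [704.9 282.4] rect [707.5 285.4] [56.8 61.9] 7.8
cup 2568 z 0.0753 circ [814.1  -6.9] 82.8 mean [800.4  -9.8] rect [791.3  -9.9] [119.9 157. ] 0.9
blue 704 z 0.0373 circ [553.8 359.2] 28.9 mean [552.3 357.1] rect [552.9 358.9] [54.4 55.5] 7.9
calc 5017 z 0.0320 circ [799.9 148.2] 97.8 mean [793.1 147.4] rect [788.1 151.9] [185.8 118.3] 89.7
black 742 z 0.0374 circ [343. 254.] 28.4 mean [343.5 252.8] rect [343.7 254.1] [54.2 54.7] 2.1
```

View pics/c1.png

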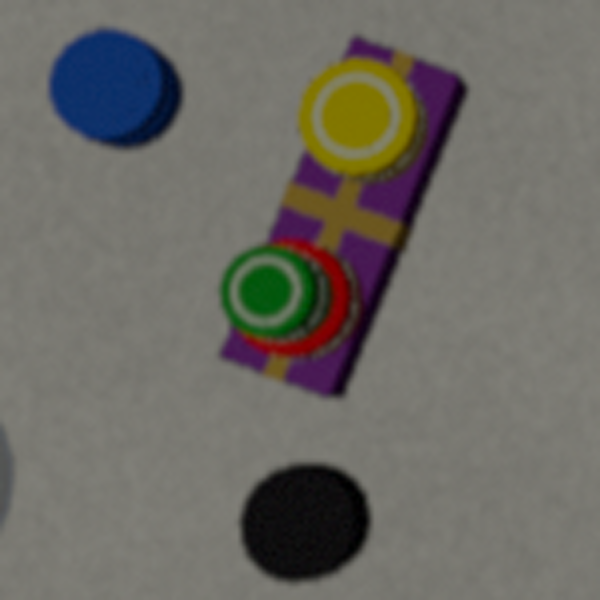

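The crop shows the green tin (~(148,253) in the full frame) on the red one, and the yellow tin at (170,208), all on the ribboned purple box, so the choice is confirmed. Moving above the green tin.

>>> {"method": "send_rows", "body": {"motion": [[1,-0.02,-0.015,0.003,0],[1,-0.06,-0.045,0.01,0],[1,-0.105,-0.08,0.017,0],[1,-0.15,-0.115,0.025,0],[1,-0.195,-0.15,0.03,0],[1,-0.24,-0.185,0.037,0],[1,-0.285,-0.22,0.043,0],[1,-0.325,-0.25,0.048,0],[1,-0.343,-0.265,0.05,0],[1,-0.343,-0.265,0.05,0]], "newtons": 30}}

```text
t: 1.35
ee_pos: [0.4485, 0.2533, 0.1809]
ee_rot: [-179.9, -0.0, 161.1]
ft_force: [0.0, 0.2, 0.3]
gripper_width: 0.0855
```

>>> {"method": "send_rows", "body": {"motion": [[1,0,0.001,0.01,0],[1,0,0.001,0.03,0],[1,0,0.001,0.055,0],[1,0,0.001,0.08,0],[1,0,0.001,0.095,0],[1,0,0.001,0.1,0],[0.6,0,0.001,0.1,0],[0.35,0,0.001,0.1,0],[0.2,0,0.001,0.1,0],[0.2,0,0.001,0.1,0]], "newtons": 30}}

```text
t: 2.6
ee_pos: [0.449, 0.2569, 0.0823]
ee_rot: [179.9, 0.1, 161.4]
ft_force: [-1.0, -0.6, 4.9]
gripper_width: 0.0409
```

```bash
python3 - <<'E'
from h import *
im,d=grab('side'); cv2.imwrite('pics/s1.png',cv2.resize(im[60:260,130:400],None,fx=2.9,fy=2.9)[...,::-1])
s=env.sense(); print(s['ee_pos'],s['ft_force'],s['gripper_width'])
E
```

```text
[0.44902442 0.25688729 0.08226592] [-1.12904341 -0.19018375  5.47810013] 0.04146500115359574
```

View pics/s1.png

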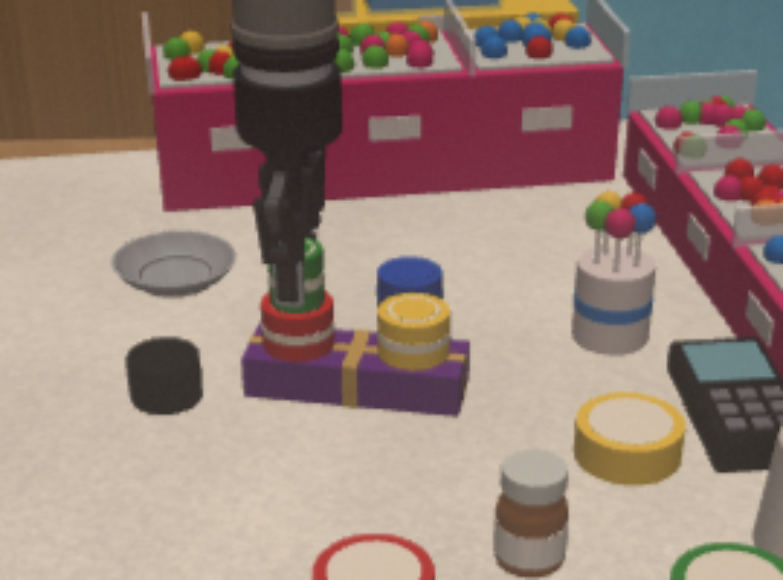

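The gripper holds the green tin on the red lid (crop ~ (295,270)), with width 41 mm. Lift and carry.

>>> {"method": "send_rows", "body": {"motion": [[0.2,0,0,-0.004,0],[0.2,0,0,-0.014,0],[0.2,0,0,-0.03,0],[0.2,0,0,-0.05,0],[0.2,-0.005,-0.004,-0.068,0],[0.2,-0.016,-0.012,-0.08,0],[0.2,-0.034,-0.026,-0.08,0],[0.2,-0.058,-0.045,-0.08,0],[0.2,-0.085,-0.066,-0.08,0],[0.2,-0.114,-0.089,-0.08,0]], "newtons": 35}}

```text
t: 3.9
ee_pos: [0.5286, 0.1342, 0.1617]
ee_rot: [180.0, 0.0, 161.4]
ft_force: [0.1, 0.2, -1.0]
gripper_width: 0.0413
```

>>> {"method": "send_rows", "body": {"motion": [[0.2,-0.03,-0.024,0,0],[0.2,-0.06,-0.047,0,0],[0.2,-0.09,-0.071,0,0],[0.2,-0.12,-0.094,0,0],[0.2,-0.15,-0.118,0,0],[0.2,-0.176,-0.138,0,0],[0.2,-0.196,-0.154,0,0],[0.2,-0.208,-0.164,0,0],[0.2,-0.214,-0.169,0,0],[0.2,-0.214,-0.169,0,0]]}}

```text
t: 5.15
ee_pos: [0.6766, -0.0926, 0.1613]
ee_rot: [180.0, -0.0, 161.4]
ft_force: [0.0, -0.2, -0.8]
gripper_width: 0.0413
```

>>> {"method": "send_rows", "body": {"motion": [[0.2,-0.001,0.001,0.008,0],[0.2,-0.001,0.001,0.025,0],[0.2,-0.001,0.001,0.047,0],[0.2,-0.001,0.001,0.068,0],[0.2,-0.001,0.001,0.085,0],[0.2,-0.001,0.001,0.096,0],[0.2,-0.001,0.001,0.102,0],[0.2,-0.001,0.001,0.105,0],[0.2,-0.001,0.001,0.106,0],[0.2,-0.001,0.001,0.107,0]]}}

```text
t: 6.4
ee_pos: [0.6785, -0.0922, 0.0549]
ee_rot: [180.0, 0.1, 161.4]
ft_force: [0.6, 0.2, -0.5]
gripper_width: 0.0414
```

>>> {"method": "send_rows", "body": {"motion": [[0.2,0.001,0,0.001,0],[0.2,0.001,0,0.0015,0],[0.2,0.001,0,0.002,0],[0.2,0.001,0,0.002,0],[0.5,0.001,0,0.002,0],[0.7,0.001,0,0.002,0],[0.9,0.001,0,0.002,0],[0.9,0.001,0,-0.005,0],[0.9,0.001,0,-0.025,0],[0.9,0.001,0,-0.055,0]]}}

```text
t: 7.65
ee_pos: [0.6769, -0.0918, 0.1105]
ee_rot: [-180.0, -0.0, 161.4]
ft_force: [-0.5, -1.1, 0.0]
gripper_width: 0.077
```

```bash
python3 - <<'E'
from h import *
im,d=grab('top'); cv2.imwrite('pics/t2.png',im[...,::-1])
report('top',im,d,[('red',(155,258),25,(.066,.085)),('yellow',(170,208),25,(.066,.085)),('green',(340,140),30,(.08,.1))])
E
```

```text
red 724 z 0.0734 circ [447.8 256. ] 27.9 mean [447.7 255.3] rect [447.8 255.9] [54.1 54.9] 1.7
yellow 684 z 0.0735 circ [534.  228.3] 28.0 mean [533.3 227.9] rect [533.4 228.3] [54.5 54.2] 46.2
green none
```

View pics/t2.png

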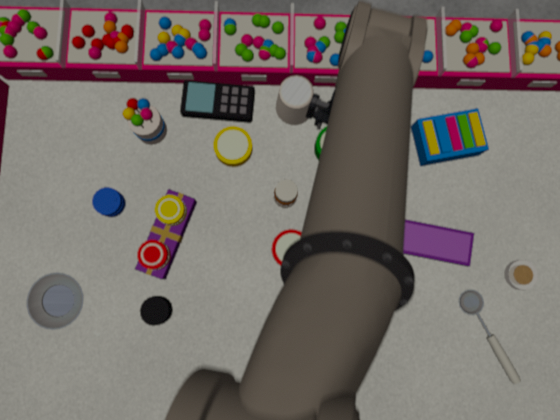

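Red tin now clear at (153,254); green riser hidden under the arm.

>>> {"method": "send_rows", "body": {"motion": [[1,0,0,-0.02,0],[1,0.03,0.024,-0.04,0],[1,0.075,0.059,-0.04,0],[1,0.12,0.094,-0.04,0],[1,0.165,0.129,-0.04,0],[1,0.21,0.164,-0.04,0],[1,0.255,0.199,-0.04,0],[1,0.3,0.235,-0.04,0],[1,0.328,0.2565,-0.04,0],[1,0.328,0.2565,-0.03,0]]}}

```text
t: 8.95
ee_pos: [0.4469, 0.2597, 0.1406]
ee_rot: [179.8, 0.0, 161.8]
ft_force: [0.7, 0.1, -0.0]
gripper_width: 0.0859
```

```bash
python3 - <<'E'
from h import *
im,d=grab('top')
report('top',im,d,[('green',(340,140),30,(.08,.1))]); s=env.sense(); print(s['ee_pos'],s['ee_rot'])
E
```

```text
green 376 z 0.0895 circ [676.4 -92. ] 21.2 mean [675.2 -91.3] rect [676.  -91.1] [40.2 40.5] 88.1
[0.44709025 0.25670035 0.13883529] [-1.79975493e+02 -2.46115272e-02  1.61567410e+02]
```

>>> {"method": "send_rows", "body": {"motion": [[1,-0.001,0,0.01,0],[1,-0.001,0,0.03,0],[1,-0.001,0,0.055,0],[1,-0.001,0,0.08,0],[1,-0.001,0,0.097,0],[1,-0.001,0,0.102,0],[0.7,-0.001,0,0.102,0],[0.5,-0.001,0,0.102,0],[0.35,-0.001,0,0.102,0],[0.35,-0.001,0,0.102,0]]}}

```text
t: 10.25
ee_pos: [0.45, 0.2561, 0.0383]
ee_rot: [179.9, 0.1, 161.4]
ft_force: [0.7, -0.1, 3.9]
gripper_width: 0.0552
```

>>> {"method": "send_rows", "body": {"motion": [[0.35,0,0,-0.004,0],[0.35,0,0,-0.014,0],[0.35,0,0,-0.03,0],[0.35,0,0,-0.05,0],[0.35,-0.002,-0.005,-0.064,0],[0.35,-0.006,-0.015,-0.07,0],[0.35,-0.013,-0.032,-0.07,0],[0.35,-0.022,-0.055,-0.07,0],[0.35,-0.034,-0.083,-0.07,0],[0.35,-0.047,-0.113,-0.07,0]], "newtons": 35}}

```text
t: 11.5
ee_pos: [0.4567, 0.131, 0.1065]
ee_rot: [-179.9, -0.1, 161.3]
ft_force: [0.4, 0.2, -0.8]
gripper_width: 0.0549
```

>>> {"method": "send_rows", "body": {"motion": [[0.35,-0.012,-0.03,0,0],[0.35,-0.024,-0.06,0,0],[0.35,-0.035,-0.087,0,0],[0.35,-0.044,-0.108,0,0],[0.35,-0.05,-0.122,0,0],[0.35,-0.053,-0.13,0.005,0],[0.35,-0.053,-0.13,0.02,0],[0.35,-0.053,-0.13,0.04,0],[0.35,-0.053,-0.13,0.055,0],[0.35,-0.053,-0.13,0.065,0]]}}

```text
t: 12.75
ee_pos: [0.4656, -0.006, 0.0409]
ee_rot: [-180.0, -0.1, 161.5]
ft_force: [-1.1, -1.0, -2.2]
gripper_width: 0.0553
```

>>> {"method": "send_rows", "body": {"motion": [[0.35,-0.001,0,0.006,0],[0.35,-0.001,0,0.012,0],[0.35,-0.001,0,0.016,0],[0.35,-0.001,0,0.019,0],[0.35,-0.001,0,0.021,0],[0.35,-0.001,0,0.022,0],[0.35,-0.001,0,0.0225,0],[0.35,-0.001,0,0.023,0],[0.35,-0.001,0,0.023,0],[0.35,-0.001,0,0.023,0]]}}

```text
t: 14.0
ee_pos: [0.4673, -0.0069, 0.0193]
ee_rot: [180.0, 0.0, 161.4]
ft_force: [-0.7, -0.5, -0.8]
gripper_width: 0.055
```

>>> {"method": "send_rows", "body": {"motion": [[0.35,0,0,0.001,0],[0.35,0,0,0.0015,0],[0.35,0,0,0.002,0],[0.35,0,0,0.0025,0],[0.5,0,0,0.0025,0],[0.7,0,0,0.0025,0],[0.9,0,0,0.0025,0],[0.9,0,0,-0.005,0],[0.9,0,0,-0.035,0],[0.9,0,0,-0.085,0]]}}

```text
t: 15.25
ee_pos: [0.4659, -0.007, 0.1045]
ee_rot: [-179.9, -0.2, 161.4]
ft_force: [0.8, 0.3, 0.1]
gripper_width: 0.0771
```

>>> {"method": "send_rows", "body": {"motion": [[1,0,0.01,-0.015,0],[1,0.001,0.04,-0.035,0],[1,0.003,0.08,-0.035,0],[1,0.005,0.12,-0.035,0],[1,0.007,0.16,-0.035,0],[1,0.009,0.195,-0.035,0],[1,0.01,0.225,-0.035,0],[1,0.01,0.24,-0.035,0],[1,0.01,0.245,-0.035,0],[1,0.01,0.245,-0.035,0]]}}

```text
t: 16.5
ee_pos: [0.5358, 0.2275, 0.1391]
ee_rot: [-179.9, -0.0, 161.3]
ft_force: [0.0, -0.5, 0.1]
gripper_width: 0.0854
```

```bash
python3 - <<'E'
from h import *
im,d=grab('top')
report('top',im,d,[('red',(291,245),35,(.045,.062)),('green',(340,140),30,(.08,.1))]); s=env.sense(); print(s['ee_pos'],s['ee_rot'])
E
```

```text
red 658 z 0.0525 circ [465.1  -6.8] 27.9 mean [465.   -6.6] rect [464.8  -6.5] [54.2 54.1] 0.2
green 378 z 0.0896 circ [675.9 -92.7] 21.7 mean [675.1 -91.3] rect [675.7 -91. ] [40.  41.8] 89.7
[0.53579232 0.22704508 0.13920253] [-1.79947264e+02 -1.08598493e-02  1.61304723e+02]
```

>>> {"method": "send_rows", "body": {"motion": [[1,0.002,0,0.01,0],[1,0.002,0,0.03,0],[1,0.002,0,0.055,0],[1,0.002,0,0.08,0],[1,0.002,0,0.097,0],[1,0.002,0,0.102,0],[0.7,0.002,0,0.102,0],[0.5,0.002,0,0.102,0],[0.35,0.002,0,0.102,0],[0.35,0.002,0,0.102,0]]}}

```text
t: 17.8
ee_pos: [0.5349, 0.2295, 0.0384]
ee_rot: [179.9, 0.1, 161.4]
ft_force: [-0.6, -0.6, 5.8]
gripper_width: 0.0552
```

>>> {"method": "send_rows", "body": {"motion": [[0.35,0,0,-0.004,0],[0.35,0,0,-0.014,0],[0.35,0,0,-0.03,0],[0.35,0,0,-0.05,0],[0.35,-0.003,-0.001,-0.064,0],[0.35,-0.01,-0.004,-0.07,0],[0.35,-0.02,-0.008,-0.07,0],[0.35,-0.034,-0.013,-0.07,0],[0.35,-0.052,-0.02,-0.07,0],[0.35,-0.073,-0.027,-0.07,0]]}}

```text
t: 19.05
ee_pos: [0.5957, 0.1789, 0.1069]
ee_rot: [-180.0, -0.0, 161.4]
ft_force: [0.4, 0.0, -2.5]
gripper_width: 0.0555
```

>>> {"method": "send_rows", "body": {"motion": [[0.35,-0.022,-0.008,0,0],[0.35,-0.044,-0.017,0,0],[0.35,-0.063,-0.024,0,0],[0.35,-0.079,-0.03,0,0],[0.35,-0.09,-0.034,0,0],[0.35,-0.096,-0.036,0.004,0],[0.35,-0.096,-0.036,0.016,0],[0.35,-0.096,-0.036,0.034,0],[0.35,-0.096,-0.036,0.048,0],[0.35,-0.096,-0.036,0.056,0]]}}

```text
t: 20.3
ee_pos: [0.6729, 0.1158, 0.0494]
ee_rot: [-179.9, -0.1, 161.4]
ft_force: [-0.5, -0.5, -1.9]
gripper_width: 0.0555
```

>>> {"method": "send_rows", "body": {"motion": [[0.35,-0.001,0,0.004,0],[0.35,-0.001,0,0.008,0],[0.35,-0.001,0,0.011,0],[0.35,-0.001,0,0.013,0],[0.35,-0.001,0,0.014,0],[0.35,-0.001,0,0.0145,0],[0.35,-0.001,0,0.015,0],[0.35,-0.001,0,0.0155,0],[0.35,-0.001,0,0.0155,0],[0.35,-0.001,0,0.0155,0]]}}

```text
t: 21.55
ee_pos: [0.6751, 0.1152, 0.0358]
ee_rot: [180.0, 0.0, 161.4]
ft_force: [0.4, 0.6, -2.6]
gripper_width: 0.0554
```

>>> {"method": "send_rows", "body": {"motion": [[0.35,0,0,0.001,0],[0.35,0,0,0.002,0],[0.35,0,0,0.0025,0],[0.35,0,0,0.003,0],[0.5,0,0,0.003,0],[0.7,0,0,0.003,0],[0.9,0,0,0.003,0],[0.9,0,0,-0.005,0],[0.9,0,0,-0.035,0],[0.9,0,0,-0.085,0]]}}

```text
t: 22.8
ee_pos: [0.6737, 0.1151, 0.1205]
ee_rot: [-179.9, -0.2, 161.4]
ft_force: [-0.2, -0.1, 0.4]
gripper_width: 0.0771
```

```bash
python3 - <<'E'
from h import *
im,d=grab('top')
report('top',im,d,[('yel',(233,146),35,(.06,.077)),('box',(166,234),55,(.026,.045)),('red',(291,245),35,(.045,.062))]); s=env.sense(); print(s['ee_pos'],s['ee_rot'])
E
```

```text
yel 35 z 0.0666 circ [672.6  90.8] 13.4 mean [672.9  90.1] rect [672.6  89.7] [26.7  4.3] 2.0
box 200 z 0.0367 circ [553.7 347.3] 24.8 mean [553.  340.5] rect [553.8 339.9] [49.5 17.4] 0.8
red 658 z 0.0527 circ [465.4  -6.7] 27.8 mean [465.   -6.5] rect [464.9  -6.6] [54.1 54.2] 1.6
[0.67919653 0.11546125 0.12981447] [179.66497296   0.54718768 161.36965864]
```

>>> {"method": "send_rows", "body": {"motion": [[0.9,0.005,-0.004,-0.02,0],[1,0.02,-0.016,-0.05,0],[1,0.045,-0.035,-0.08,0],[1,0.075,-0.06,-0.08,0],[1,0.1,-0.08,-0.08,0],[1,0.12,-0.095,-0.08,0],[1,0.128,-0.101,-0.08,0],[1,0.128,-0.101,-0.08,0],[1,0.128,-0.101,-0.08,0],[1,0.128,-0.101,-0.08,0]]}}

```text
t: 24.1
ee_pos: [0.5222, 0.0606, 0.2007]
ee_rot: [-180.0, 0.0, 161.4]
ft_force: [-0.2, -0.7, 0.7]
gripper_width: 0.0856
```

```bash
python3 - <<'E'
from h import *
im,d=grab('top'); cv2.imwrite('pics/t3.png',im[...,::-1])
report('top',im,d,[('yel',(233,142),35,(.06,.077)),('box',(166,234),48,(.026,.045))]); s=env.sense(); print(s['ee_pos'],s['ee_rot'])
E
```

```text
yel none
box 2635 z 0.0353 circ [491.7 242.7] 88.7 mean [489.8 241.4] rect [491.3 241.8] [ 59.1 170. ] 70.3
[0.52210392 0.06055705 0.20065268] [-1.79988857e+02  1.10231061e-02  1.61413357e+02]
```

View pics/t3.png

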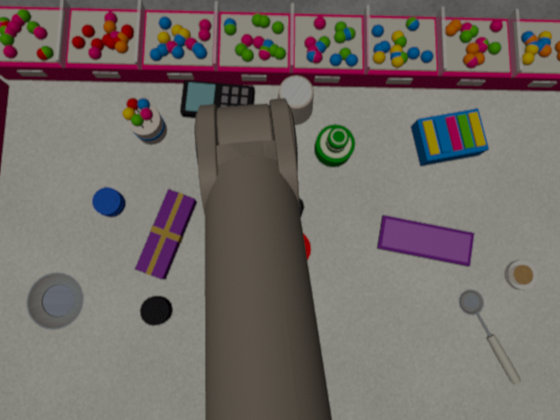

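The empty box lies at (166,234), unmoved; the green tin is centred on its riser at (337,142).

>>> {"method": "send_rows", "body": {"motion": [[1,0.005,0.01,0.005,0.019],[1,0.015,0.028,0.02,0.019],[1,0.031,0.058,0.04,0.019],[1,0.047,0.088,0.06,0.019],[1,0.063,0.117,0.08,0.019],[1,0.076,0.141,0.09,0.019],[1,0.084,0.156,0.1,0.019],[1,0.087,0.162,0.1,0.019],[1,0.087,0.162,0.1,0.019],[1,0.087,0.162,0.1,0.019]]}}

```text
t: 25.4
ee_pos: [0.4915, 0.2405, 0.1014]
ee_rot: [180.0, 0.1, 160.2]
ft_force: [-0.2, 0.3, -1.5]
gripper_width: 0.0853
```

```bash
python3 - <<'E'
from h import *
im,d=grab('top')
report('top',im,d,[('yel',(233,142),35,(.06,.077))]); s=env.sense(); print(s['ee_pos'],s['ee_rot'])
E
```

```text
yel 630 z 0.0676 circ [674.3 115.1] 28.3 mean [673.2 114.4] rect [673.4 114.6] [54.2 54.1] 64.4
[0.49145724 0.24046943 0.10134904] [1.79972073e+02 5.11755147e-02 1.60191483e+02]
```

>>> {"method": "send_rows", "body": {"motion": [[1,0,0.001,0.01,0],[1,0,0.001,0.03,0],[1,0,0.001,0.055,0],[1,0,0.001,0.078,0],[1,0,0.001,0.091,0],[1,0,0.001,0.095,0],[0.7,0,0.001,0.095,0],[0.5,0,0.001,0.095,0],[0.35,0,0.001,0.095,0],[0.35,0,0.001,0.095,0]], "newtons": 50}}

```text
t: 26.7
ee_pos: [0.4919, 0.2429, 0.0068]
ee_rot: [179.9, 0.1, 160.3]
ft_force: [-0.0, 0.0, 5.2]
gripper_width: 0.057
```

>>> {"method": "send_rows", "body": {"motion": [[0.35,0,0,-0.003,0],[0.35,0,0,-0.01,0],[0.35,0,0,-0.022,0],[0.35,0,0,-0.04,0],[0.35,0,0,-0.06,0],[0.35,0,0,-0.08,0],[0.35,-0.001,-0.003,-0.1,0],[0.35,-0.004,-0.011,-0.113,0],[0.35,-0.009,-0.026,-0.12,0],[0.35,-0.017,-0.049,-0.12,0]], "newtons": 60}}

```text
t: 27.95
ee_pos: [0.4906, 0.1898, 0.1264]
ee_rot: [180.0, 0.0, 160.3]
ft_force: [-0.2, 0.2, -2.4]
gripper_width: 0.0569
```

>>> {"method": "send_rows", "body": {"motion": [[0.35,-0.012,-0.034,0,0.05],[0.35,-0.026,-0.076,0,0.17],[0.35,-0.042,-0.12,0,0.33],[0.35,-0.058,-0.166,0,0.5],[0.35,-0.074,-0.213,0,0.67],[0.35,-0.09,-0.26,0,0.84],[0.35,-0.106,-0.306,0,1.01],[0.35,-0.12,-0.346,0,1.17],[0.35,-0.131,-0.379,0,1.31],[0.35,-0.14,-0.404,0,1.412]]}}

```text
t: 29.2
ee_pos: [0.4844, -0.2393, 0.1256]
ee_rot: [-179.9, 0.0, 79.0]
ft_force: [0.0, 1.0, -2.3]
gripper_width: 0.0573
```

>>> {"method": "send_rows", "body": {"motion": [[0.35,-0.016,0.003,0,0],[0.35,-0.029,0.006,0,0],[0.35,-0.038,0.008,0.003,0],[0.35,-0.042,0.009,0.012,0],[0.35,-0.042,0.009,0.03,0],[0.35,-0.042,0.009,0.05,0],[0.35,-0.042,0.009,0.067,0],[0.35,-0.042,0.009,0.079,0],[0.35,-0.042,0.009,0.085,0],[0.35,-0.042,0.009,0.085,0]]}}

```text
t: 30.45
ee_pos: [0.4873, -0.2798, 0.0405]
ee_rot: [-180.0, -0.0, 79.4]
ft_force: [1.3, -0.6, -1.7]
gripper_width: 0.0571
```

```bash
python3 - <<'E'
from h import *
im,d=grab('top'); s=env.sense(); print(s['ee_pos'],s['ee_rot'],s['ft_force'])
c,dd=grab('side'); cv2.imwrite('pics/p4.png',np.hstack([cv2.resize(im,(400,300)),cv2.resize(c,(400,300))])[...,::-1])
E
```

```text
[ 0.48760944 -0.28002298  0.04097375] [1.79969563e+02 3.42262905e-03 7.94010837e+01] [-0.00954703 -0.5093667  -1.99420471]
```

View pics/p4.png

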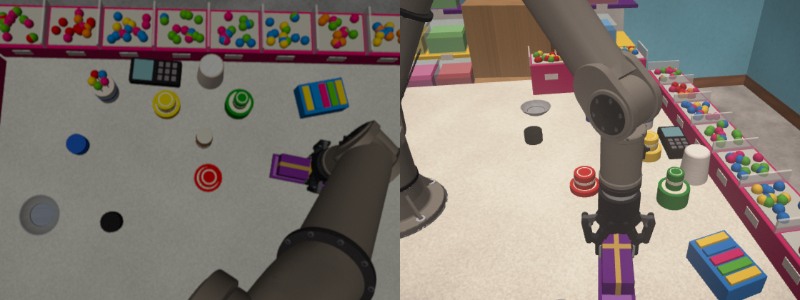

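The box is over the purple riser, aligned (top half, ~(290,168); side half, ~(617,265)); the other tins stand on their risers. Lowering.

>>> {"method": "send_rows", "body": {"motion": [[0.35,0,0,0.005,0],[0.35,0,0,0.01,0],[0.35,0,0,0.014,0],[0.35,0,0,0.017,0],[0.35,0,0,0.019,0],[0.35,0,0,0.0205,0],[0.35,0,0,0.0215,0],[0.35,0,0,0.0225,0],[0.35,0,0,0.023,0],[0.35,0,0,0.023,0]]}}

```text
t: 31.8
ee_pos: [0.4874, -0.2798, 0.0188]
ee_rot: [180.0, -0.1, 79.4]
ft_force: [-2.0, 2.7, 6.4]
gripper_width: 0.0569
```

Contact (6 N). Release and rise.

>>> {"method": "send_rows", "body": {"motion": [[0.45,0,0,0,0],[0.7,0,0,0,0],[0.9,0,0,0,0],[1,0,0,0,0],[1,0,0,-0.003,0],[1,0,0,-0.015,0],[1,0,0,-0.04,0],[1,0,0,-0.08,0],[1,0,0,-0.12,0],[1,0,0,-0.15,0]]}}

```text
t: 33.05
ee_pos: [0.4878, -0.2804, 0.1704]
ee_rot: [179.9, 0.0, 79.4]
ft_force: [-0.2, 0.2, -0.8]
gripper_width: 0.0854
```

>>> {"method": "send_rows", "body": {"motion": [[1,0,0,-0.02,0],[1,0.03,0,-0.05,0],[1,0.075,0,-0.06,0],[1,0.12,0,-0.06,0],[1,0.165,0,-0.06,0],[1,0.2,0,-0.06,0],[1,0.22,0,-0.06,0],[1,0.22,0,-0.06,0],[1,0.22,0,-0.06,0],[1,0.22,0,-0.06,0]]}}

```text
t: 34.3
ee_pos: [0.5275, -0.0652, 0.228]
ee_rot: [180.0, 0.0, 79.3]
ft_force: [0.4, 1.0, -0.4]
gripper_width: 0.0854
```

```bash
python3 - <<'E'
from h import *
im,d=grab('top'); s=env.sense(); print(s['t'],s['ee_pos'])
report('top',im,d,[('box',(432,236),60,(.04,.056)),('pur',(426,240),60,(.007,.025)),('green',(340,140),30,(.08,.1)),('yel',(233,142),35,(.06,.077)),('red',(291,245),35,(.045,.062)),('jar',(286,193),25,(.06,.09)),('pot',(147,125),30,(.055,.14))])
c,dd=grab('side'); cv2.imwrite('pics/p5.png',np.hstack([cv2.resize(im,(400,300)),cv2.resize(c,(400,300))])[...,::-1])
E
```

```text
34.35 [ 0.52754258 -0.0650584   0.22796798]
box 1350 z 0.0478 circ [ 481.3 -318.7] 53.2 mean [ 479.5 -319.2] rect [ 479.7 -318.8] [93.5 58.6] 79.6
pur 172 z 0.0118 circ [ 450.4 -326.4] 42.6 mean [ 446.3 -326.8] rect [ 445.8 -325.8] [85.2  9.3] 81.5
green 57 z 0.0891 circ [678.  -79.5] 16.3 mean [677.9 -75.8] rect [678.7 -75.5] [ 8.4 32.6] 80.5
yel 634 z 0.0676 circ [673.7 114.3] 28.7 mean [673.1 114.5] rect [673.6 115.1] [55.3 54.1] 62.2
red 658 z 0.0527 circ [465.2  -6.7] 27.8 mean [465.   -6.6] rect [464.9  -6.4] [54.1 54. ] 0.1
jar 407 z 0.0744 circ [573.6   7.2] 21.8 mean [572.4   7.1] rect [573.6   6.9] [42.  42.3] 17.7
pot 1105 z 0.1139 circ [710. 286.] 32.0 mean [704.9 282.3] rect [709.4 283.5] [57.3 62.8] 66.0
```

View pics/p5.png

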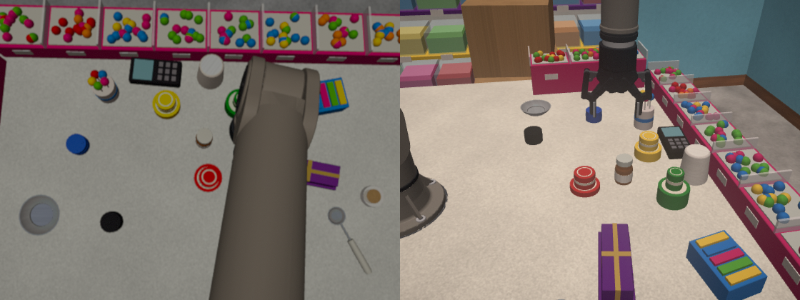

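The pictures show all four pieces upright on their risers. The visible end of the box puts its centre near (486.9, −281.2), about 1.5 mm off the riser's centre. Handing in.

```bash
python3 -c "
from workcell import env
print(env.sign_off())"
```

```text
the job is handed in; nothing more can be done
None
```

I took the stack apart from the top down: green tin, red tin, yellow tin, then the chocolate box. Each piece was set on its own riser, released at contact or within a millimetre or two of it. I handed in at about 34 s of the 120 s allowed; the hand-in reports no verdict.

**Tins:** the last clear measurements put each tin's centre within 2 mm of its riser's centre. The lid heights were within about 1 mm of resting on the riser top. The arm partly hid the green tin in the last picture, so its figure comes from the earlier one (676, −92 mm against a riser centre of 677.8, −92).

**Chocolate box:** it was also half hidden by the arm in the last top view. From its visible end I get a centre about 1.5 mm off the riser's centre and a yaw within about 0.2°, at the right height; the side view agrees.

**Bystanders:** the jar and the lollipop pot measured less than 1 mm from where they started.

The arm was clear of everything at hand-in, and no check failed or disagreed.

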